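Load, lock and witness-mark a parts carrier

TASK

Put every hexagonal steel coupling lying on the bench into the tray of the carrier dock, none on top of another, and then turn the dock's black clamp knob clockwise until it is well past its click, about a fifth of a turn in all. After that take the brush from its stand and put two witness marks: dip its tip well into the open tin and dab the round boss on the robot's side of the knob, then dip it afresh and dab the boss on the far side. Put the brush back upright in its stand, keep the tin upright, and leave everything else on the bench where it is.

Things in the scene. Friction and masses are not known exactly. Their poses are not given: they have to be found in the camera images.
- dock: Carrier dock fixed to the bench: grey base plate 190 (its x) by 320 (its y) by 12 mm thick carrying a steel tray at its +y end, and at its -y end a round knob tower (62 mm across, top 44 mm above the bench) with a low round boss on either side. Origin: centre of the plate's underside; x points roughly away from the robot, z up.
- tray (a point): Centre of the tray's inner floor, 17 mm above the bench; axes as the dock's. The tray is open on top, inside 170 (x) by 190 mm (y); its walls are 5 mm thick and rise 33 mm above this floor. Four couplings fit standing in a 2 by 2 pattern, e.g. at 42 mm either way in x and 45 mm either way in y.
- clamp (a joint): Clamp knob angle in rad, growing as it turns clockwise seen from above, 0 to 1.4 (stops). It starts at 0 to 0.3. A sprung detent resists from about 0.65 (up to about 0.3 N m; hold the bar firmly, 30 to 50 N), is at its hump at 0.9 and is left behind at about 1.15; let go part-way over, it may spring on or back a little or stay by friction. Beyond 1.05 it counts as clicked over; turning on to 1.2 or 1.3 is safe and it stays where it is left.
- clamp_grip (a point): Black clamp knob: an upright grip bar 50 mm long (this point's x), 16 mm thick (its y) and 34 mm high, on a 54 mm disc. The point lies on the turning axis, 70 mm above the bench; the bar's top is 86 mm and its foot 53 mm above the bench. The point turns with the knob.
- boss_near (a point): Centre of the top face of the round aluminium boss on the robot's side of the knob: 26 mm across, top 30 mm above the bench, 64 mm from the knob's axis.
- boss_far (a point): Centre of the top face of the same kind of boss on the far side of the knob: 26 mm across, top 30 mm above the bench.
- brush: Dabbing brush, 136 mm long, 70 g, its z along the brush from the bristle tip (origin) up to the handle. Dark bristles 13 mm across for the first 26 mm, then a steel ferrule 14 mm across, a round collar 44 mm across from 70 to 76 mm, a square wooden grip 20 by 20 mm (sides along its x and y) from 75 to 127 mm, and a round pommel 36 mm across on top from 126 to 136 mm. It starts upright in its stand. All parts are rigid, the bristles too.
- brush_grip (a point): Middle of the brush's square grip, 102 mm above the bristle tip, on its axis; z along the brush.
- stand: Brush stand fixed to the bench: round wooden block 68 mm across and 85 mm high with an upright hole 26 mm across. The brush hangs in the hole with its collar flat on the block's top, so that its tip is then 15 mm above the bench. Origin: centre of its underside.
- tin: The open tin: loose, plain metal, no lid, 68 mm outside, 62 mm inside, 55 mm high, floor 5 mm thick, 400 g; origin: centre of its underside. A closed can of like size is not it.
- coupling1_mid (a point): Centre of steel hexagonal coupling 1 (half-way up): 36 mm across flats, 42 mm across corners, 40 mm tall, 180 g, its z along the bore. It starts standing on end; one pair of flats faces its x, the others at 60 and 120 degrees. None if this coupling is absent.
- coupling2_mid (a point): Centre of steel hexagonal coupling 2 (half-way up): 36 mm across flats, 42 mm across corners, 40 mm tall, 180 g, its z along the bore. It starts standing on end; one pair of flats faces its x, the others at 60 and 120 degrees. None if this coupling is absent.
- coupling3_mid (a point): Centre of steel hexagonal coupling 3 (half-way up): 36 mm across flats, 42 mm across corners, 40 mm tall, 180 g, its z along the bore. It starts standing on end; one pair of flats faces its x, the others at 60 and 120 degrees. None if this coupling is absent.
- coupling4_mid (a point): Centre of steel hexagonal coupling 4 (half-way up): 36 mm across flats, 42 mm across corners, 40 mm tall, 180 g, its z along the bore. It starts standing on end; one pair of flats faces its x, the others at 60 and 120 degrees. None if this coupling is absent.
- coupling1: Coupling 1 itself; origin at the centre of its underside.
- coupling2: Coupling 2 itself; origin at the centre of its underside.
- coupling3: Coupling 3 itself; origin at the centre of its underside.
- coupling4: Coupling 4 itself; origin at the centre of its underside.
- shut_tin: Bystander: closed metal can, 68 mm across, 65 mm high. Leave it.
- washer_stack: Bystander: thick dark ring 60 mm across, 16 mm high, lying flat. Leave it.
- nail_carton: Bystander: small cardboard carton 90 by 70 by 60 mm. Leave it.
- spanner: Bystander: spanner 180 mm long lying flat; origin at its middle. Leave it.
- grease_jar: Bystander: lidded jar 70 mm across, 80 mm high. Leave it.
- tape_roll: Bystander: cardboard tape core 90 mm across, 45 mm high, lying flat. Leave it.
Mind the look-alikes: they are no part of the job. Leave any purple look-alike of the stand alone. Leave any green look-alike of the coupling2 alone.

How it is judged:
On the way, in this order (a step that is already met when the one before it is completed fails the run):
1. every coupling lies in the tray, released and at rest, none on top of another (x of coupling1_mid in the frame of tray between -0.085 and 0.085 m and y of coupling1_mid in the frame of tray between -0.095 and 0.095 m and z of each of coupling1_mid, coupling2_mid, coupling3_mid, coupling4_mid in the frame of tray below 0.035 m and linear speed of each of coupling1, coupling2, coupling3, coupling4 below 0.03 m/s and contact force between the fingers and coupling1 below 0.05 N and x of coupling2_mid in the frame of tray between -0.085 and 0.085 m and y of coupling2_mid in the frame of tray between -0.095 and 0.095 m and contact force between the fingers and coupling2 below 0.05 N and x of coupling3_mid in the frame of tray between -0.085 and 0.085 m and y of coupling3_mid in the frame of tray between -0.095 and 0.095 m and contact force between the fingers and coupling3 below 0.05 N and x of coupling4_mid in the frame of tray between -0.085 and 0.085 m and y of coupling4_mid in the frame of tray between -0.095 and 0.095 m and contact force between the fingers and coupling4 below 0.05 N), for 0.2 s.
2. the clamp knob is turned clockwise past its click (beyond 1.05 rad) (value of joint clamp above 1.05 rad), for 0.2 s.
3. the held brush's tip is dipped at least 18 mm below the open tin's rim (contact force between the fingers and brush above 0.3 N and horizontal distance between brush and tin below 0.03 m and z of brush in the frame of tin between -0.001 and 0.037 m), for 0.1 s.
4. the held brush's tip touches the near boss within 16 mm of its centre (contact force between the fingers and brush above 0.3 N and contact force between brush and dock above 0.2 N and horizontal distance between brush and boss_near below 0.016 m and z of brush in the frame of boss_near below 0.006 m), for 0.05 s.
5. the tip is dipped into the tin again, at least 18 mm below its rim (all of step 3), for 0.1 s.
6. the held brush's tip touches the far boss within 16 mm of its centre (contact force between the fingers and brush above 0.3 N and contact force between brush and dock above 0.2 N and horizontal distance between brush and boss_far below 0.016 m and z of brush in the frame of boss_far below 0.006 m), for 0.05 s.
At the end, for the whole second after the job is handed in: Every coupling present rests inside the tray (centre under 35 mm above its floor), the knob reads over 1.05 rad, the brush is in its stand (tip within 16 mm of its axis, under 22 mm above the bench, tilt under 0.15 rad), the tin is upright (0.15 rad); all released and still (all of step 1 and value of joint clamp above 1.05 rad and horizontal distance between brush and stand below 0.016 m and z of brush in the frame of stand below 0.022 m and angle between each of brush, tin's own z axis and vertical below 0.15 rad and linear speed of each of brush, tin below 0.03 m/s); the robot touches nothing.
It fails at once if the open tin is tipped over (tilted more than 0.5 rad) or pushed more than 60 mm (angle between tin's own z axis and vertical above 0.5 rad or distance of tin from where it was at the start of the episode above 0.06 m).
It fails at once if another thing on the bench is moved more than 60 mm (distance of any of shut_tin, washer_stack, nail_carton, spanner, grease_jar, tape_roll from where it was at the start of the episode above 0.06 m).
Of coupling1, coupling2, coupling3, coupling4 only 3 to 4 are there at a start; the rules pass over those that are not, and their reading is None.
At some moment in a run one of coupling1, coupling2, coupling3, coupling4 may be knocked a few centimetres aside while the robot is not near it.
Once in a run the grip may slacken for a moment while it holds something.
It also fails if it takes over 208 s, if anything falls off the work surface, if the arm or the gripper's body presses on something with over 40 N, if the wrist force passes 120 N, or if a joint passes its speed limit or range.

ROBOT

A 7-joint arm with a two-finger parallel gripper is mounted at the origin on the work surface. World frame = base frame: x ahead of the robot, y to its left, z up, the work surface at z = 0. Lengths are in m, angles in rad, forces in N, time in s.
With the tool pointing down it reaches from about 0.4 to 0.85 m from the base axis. Payload 4.5 kg.
Tool frame: the origin (TCP) lies midway between the tips of the shut fingers; the grasp point (between the pads) lies 19 mm behind it; z points along the fingers, y is the line along which they close (so a half turn about z gives the same grasp; the last joint's range is limited). The gripper opens to 88 mm and grips with 3 to 60 N. Pads are 18 mm wide; open, the fingers measure 123 mm over their backs; the gripper's body (75 mm by 187 mm) begins 45 mm behind the grasp point.
Start: joints at [1.272, 0.689, -0.195, 1.565, 0.157, 0.902, -0.215], TCP at [0.204, -0.591, 0.239] pointing down, gripper open.
Joint ranges: [-3.01, 3.01], [-0.46, 2.08], [-1.47, 1.51], [0.13, 2.56], [-1, 4.14], [0.04, 2.09], [-2.66, 2.66]. Speed limits (rad/s): [2.57, 2.57, 3.14, 3.14, 3.14, 3.14, 3.14].

INTERFACE

Orientations are given as a unit quaternion [x, y, z, w].
In Python, from plant import r gives the robot as it stands. The module is installed in compiled form; this text tells all that it offers.
- The arm moves only by the tool step_arm, never from a script. Its argument "series" is a list of rows, each a list of 7 numbers: the shift along the world's x, y, z in mm, then the turn, a rotation vector about the world's x, y, z in rad, then the closure, from 0 (fully open) to 1 (shut). A call has 1 to 20 rows; each row shifts and turns the commanded pose from where the row before left it; what a row does not reach is not made up. A row lasts 1/10 s, in which the tool goes at most 50 mm and 8.59 degrees, less where a joint would pass 70% of its speed; a pose out of reach is approached as far as the arm can. A call is refused whole if a number of a shift passes 50 or a number of a turn 0.15, either way. A call with a gripper value outside its range is refused whole. The fingers move at their own pace and stop on an object; "force" is the grip in N (left out, the last holds). Time passes only in rows, so rows that do not move let the fingers close. It gives the time, the measured TCP pose, the force, the opening and the grip force at its end, in the units of the state.
- r.get_state(): the state, without advancing time (a new reading comes with each control period).
- r.snapshot(name): name is "scene" or "top" or "wrist"; returns (picture, depth): 400x640x3 uint8, blue, green, red; 400x640 float32, m along the optical axis (not along the pixel's ray), 0 where there is no reading.
- r.get_calibration(name): a dict with "intrinsics" (3x3 intrinsics, pixels), "dist_coeffs" ([k1, k2, p1, p2, k3] as OpenCV has them; the pictures are not rectified), "pose" (4x4, takes a point from camera to world coordinates). Camera axes: x right, y up, looking along -z (the intrinsics and any distortion apply to the point x, -y, -z); pixel columns grow to the right and rows downward; lengths in m; the calibration is good to about 2 mm. A picture is of the moment at which its call begins: read the wrist's pose just before it. get_calibration takes no time and is no camera call; for the wrist camera it gives the pose at the moment of the call.
- r.finish_job(): hands the job in; it is judged then, once.
The state is a dict: "clock": time; "q": joint angles; "qd": joint speeds; "joint_torque": joint torques, N m; "tool_pos": TCP position; "eef_rot": TCP orientation; "contact_force": force on the tool from outside, world axes, zero at the start; "moment": the same for the moment, N m; "opening": opening from 0.0 (shut) to 1.0 (fully open); "finger_force": force on a finger pad.
Only numpy, scipy, OpenCV 4.12 (cv2) and the standard library are available. Lean on these libraries where they do the work, as an engineer would, in place of code of your own. Each camera call takes 0.05 s, during which the arm holds its last target. There are 200 camera calls.

## Working session

There is one attempt and no reset: what is moved stays moved. The work goes in short steps, Python scripts to look and compute and a tool call to move; the robot and the scene stay as the last step left them, time stands still between calls to the robot, and variables do not carry over. Pictures are saved under pics/ and viewed, at most 14 in all, crops included, and the job is handed in when it is done.

Besides the shell and the picture viewer there is one more tool, called as name(argument=value, ...) on one line, values as JSON. step_arm: Moves the arm, as the interface text tells. Its arguments: {"type":"object","properties":{"series":{"type":"array"},"force":{"type":"number"}},"required":["series"]}

```bash
mkdir -p pics; cat > h.py <<'E'
import numpy as np, cv2
from plant import r
def snap(n,save=None):
    c=r.get_calibration(n); im,d=r.snapshot(n)
    if save: cv2.imwrite('pics/'+save,im)
    return im,d,c
def world(c,d,u,v,z=None):
    """pixel -> world, by depth (median 3x3) or on plane z"""
    K=np.array(c['intrinsics']);T=np.array(c['pose'])
    x,y=cv2.undistortPoints(np.array([[[u,v]]],float),K,np.array(c['dist_coeffs'],float))[0,0]
    ray=T[:3,:3]@np.array([x,-y,-1.])
    if z is None:
        p=d[v-1:v+2,u-1:u+2]; s=np.median(p[p>0])
    else: s=(z-T[2,3])/ray[2]
    return T[:3,3]+s*ray
def cloud(c,d):
    K=np.array(c['intrinsics']);T=np.array(c['pose']);h,w=d.shape
    g=np.stack(np.meshgrid(np.arange(w),np.arange(h)),-1).reshape(-1,1,2).astype(float)
    q=cv2.undistortPoints(g,K,np.array(c['dist_coeffs'],float))[:,0]
    P=np.c_[q[:,0],-q[:,1],-np.ones(len(q))]*d.reshape(-1,1)
    return (P@T[:3,:3].T+T[:3,3]).reshape(h,w,3)
E
python3 - <<'E'
from h import *
s=r.get_state();print(s)
for n in('top','scene'):
    im,d,c=snap(n,n+'0.png');np.savez(n+'0.npz',im=im,d=d);print(n,np.round(c['pose'],3).tolist(),np.round(c['intrinsics'],1).tolist(),c['dist_coeffs'])
E
```

```text
{'clock': 0.0, 'q': array([ 1.27181071,  0.68996535, -0.19451442,  1.56631034,  0.15735421,
        0.90247954, -0.21510744]), 'qd': array([ 0.00037964, -0.00066273,  0.0007007 , -0.00015391,  0.00181547,
        0.00094613, -0.00105508]), 'joint_torque': array([-2.77514282e-04, -5.27573812e+01, -1.26680262e+00, -1.53428113e+01,
       -5.26215706e-02,  6.72394177e-03,  1.76519238e-04]), 'tool_pos': array([ 0.20391772, -0.59015778,  0.23793065]), 'eef_rot': array([ 9.86179398e-01,  1.65678649e-01, -2.28333879e-04, -8.52853120e-04]), 'contact_force': array([ 0.38265337, -0.19391095, -0.55353885]), 'moment': array([-0.02910349,  0.03154087, -0.01077341]), 'finger_force': 0.0, 'opening': 0.9997083553500558}
top [[0.012, 0.997, -0.079, 0.436], [-1.0, 0.013, 0.006, -0.061], [0.007, 0.079, 0.997, 1.327], [0.0, 0.0, 0.0, 1.0]] [[410.6, 0.0, 326.8], [0.0, 410.6, 197.8], [0.0, 0.0, 1.0]] [-0.01830349  0.          0.          0.          0.        ]
scene [[-0.856, -0.325, 0.402, 0.996], [0.517, -0.564, 0.644, 0.705], [0.017, 0.759, 0.651, 0.851], [0.0, 0.0, 0.0, 1.0]] [[416.0, 0.0, 323.1], [0.0, 416.0, 197.7], [0.0, 0.0, 1.0]] [-0.01354319  0.          0.          0.          0.        ]
```

View pics/top0.png

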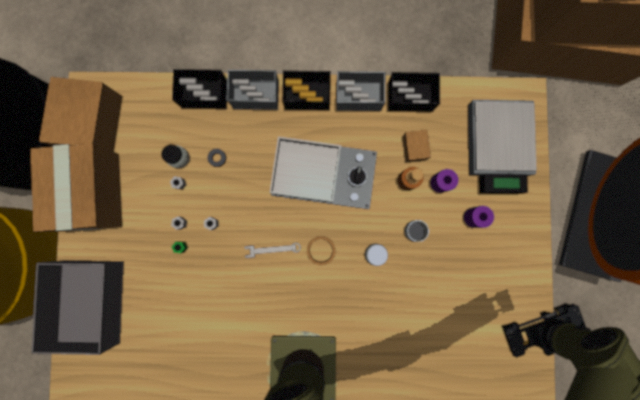

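View pics/scene0.png

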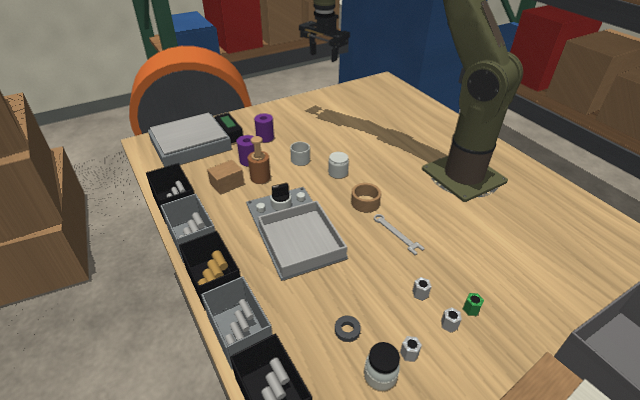

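Top picture: three steel couplings at (178,183), (179,223) and (210,224), with the green look-alike at (179,247). The dock has its knob at (357,175), the near boss at (354,197) and the far boss at (360,156). The brush is in the brown stand at (411,178), and the purple look-alike stands are at (445,181) and (480,217). The open tin is at (417,231); the white closed can is at (376,255). I'll check these choices in one enlarged crop.

```bash
python3 - <<'E'
from h import *
z=np.load('top0.npz');im,d=z['im'],z['d'];c=r.get_calibration('top')
a=cv2.resize(im[165:260,150:225],None,fx=5,fy=5,interpolation=cv2.INTER_CUBIC)
b=cv2.resize(im[130:250,260:435],None,fx=4,fy=4,interpolation=cv2.INTER_CUBIC)[:475]
cv2.imwrite('pics/c1.png',np.hstack([a,np.zeros((475,5,3),np.uint8),b])[:, :1085] if 0 else cv2.resize(np.hstack([a,b]),(800,352)))
for n,u,v,h in[('c_a',178,183,.04),('c_b',179,223,.04),('c_c',210,224,.04),('green',179,247,.04),('knob',357,175,.086),('near',354,197,.03),('far',360,156,.03),('brush',411,178,.206),('brushpom',412,174,.151),('tin',417,231,.055)]:
    print(n,np.round(world(c,d,u,v,h),3),np.round(world(c,d,u,v),3))
P=cloud(c,d)
# cluster by height
for lab,(u0,v0,u1,v1),lo,hi in[('a',(168,172,190,194),.033,.05),('b',(168,213,190,234),.033,.05),('c',(200,213,222,234),.033,.05),('g',(168,238,190,258),.033,.05),('tin',(402,218,432,245),.045,.065),('brushtop',(400,165,425,190),.12,.2),('stand',(398,165,425,192),.075,.1),('knob',(340,160,375,190),.075,.1),('dockall',(262,130,385,215),.008,.1)]:
    q=P[v0:v1,u0:u1].reshape(-1,3);m=q[(q[:,2]>lo)&(q[:,2]<hi)]
    if len(m): print(lab,len(m),np.round(m.mean(0),4),np.round((m.min(0)+m.max(0))/2,4),np.round(np.ptp(m,0),3), cv2.minAreaRect(m[:,:2].astype(np.float32)*1000))
E
```

```text
c_a [0.578 0.4   0.04 ] [0.578 0.399 0.042]
c_b [0.453 0.392 0.04 ] [0.453 0.391 0.043]
c_c [0.451 0.295 0.04 ] [0.451 0.295 0.04 ]
green [0.378 0.389 0.04 ] [0.378 0.389 0.04 ]
knob [ 0.605 -0.16   0.086] [ 0.605 -0.16   0.084]
near [ 0.542 -0.156  0.03 ] [ 0.542 -0.156  0.03 ]
far [ 0.674 -0.174  0.03 ] [ 0.673 -0.174  0.031]
brush [ 0.582 -0.3    0.206] [ 0.595 -0.321  0.106]
brushpom [ 0.601 -0.314  0.151] [ 0.601 -0.314  0.151]
tin [ 0.437 -0.35   0.055] [ 0.437 -0.361  0.005]
a 123 [0.582  0.4047 0.0401] [0.5819 0.4063 0.0399] [0.038 0.041 0.014] ((582.3147583007812, 406.37420654296875), (41.080326080322266, 35.696807861328125), 81.53359985351562)
b 125 [0.4549 0.3964 0.0398] [0.4558 0.3971 0.0405] [0.038 0.038 0.015] ((455.72930908203125, 396.59906005859375), (37.70527648925781, 37.49418640136719), 4.474167823791504)
c 105 [0.4548 0.2958 0.0397] [0.454  0.2965 0.0394] [0.038 0.035 0.012] ((454.5719909667969, 295.567626953125), (34.02000427246094, 34.08776092529297), 32.715431213378906)
g 125 [0.379  0.393  0.0396] [0.3794 0.3931 0.0404] [0.035 0.04  0.014] ((379.54876708984375
[... 297 characters left out ...]
1509] [ 0.6028 -0.328   0.1499] [0.033 0.032 0.012] ((602.8087768554688, -327.7736511230469), (33.101890563964844, 32.04399871826172), 2.0483481884002686)
stand 265 [ 0.5977 -0.3218  0.0866] [ 0.6029 -0.3288  0.0864] [0.066 0.068 0.022] ((601.4207763671875, -327.33978271484375), (67.7285385131836, 62.04217529296875), 34.662715911865234)
knob 89 [ 0.6077 -0.1621  0.0854] [ 0.6082 -0.1621  0.0838] [0.05  0.022 0.014] ((608.2176513671875, -162.5138702392578), (16.158897399902344, 50.63490295410156), 80.52622985839844)
dockall 5802 [ 0.6214 -0.0529  0.0211] [ 0.6263 -0.0626  0.0493] [0.25  0.383 0.083] ((629.0509643554688, -60.13775634765625), (247.38209533691406, 382.78125), 1.2988741397857666)
```

View pics/c1.png

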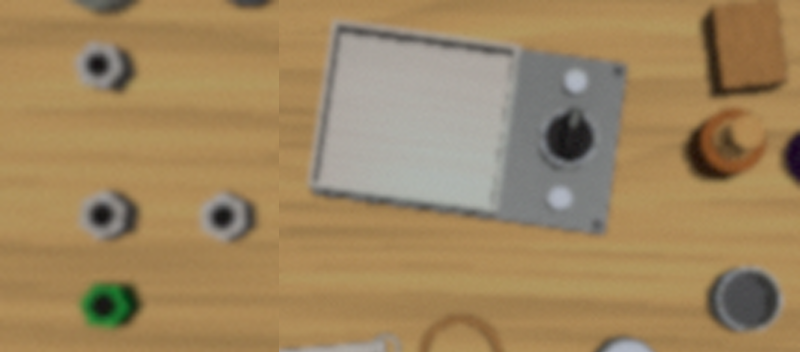

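The choices match the descriptions. I'm moving over the couplings for a wrist look.

step_arm(series=[[30, 25, 8, 0, 0, 0, 0], [30, 25, 8, 0, 0, 0, 0], [30, 25, 8, 0, 0, 0, 0], [30, 25, 8, 0, 0, 0, 0], [30, 25, 8, 0, 0, 0, 0], [30, 25, 8, 0, 0, 0, 0], [30, 25, 8, 0, 0, 0, 0], [30, 25, 8, 0, 0, 0, 0], [30, 25, 8, 0, 0, 0, 0], [30, 25, 8, 0, 0, 0, 0]])

```text
clock: 1.1
tool_pos: [0.505, -0.3394, 0.3187]
eef_rot: [0.986, 0.166, -0.0, -0.0]
contact_force: [0.8, 0.0, -0.3]
opening: 1.003
finger_force: 0.0
```

step_arm(series=[[0, 30, 0, 0, 0, 0, 0], [0, 45, 0, 0, 0, 0, 0], [0, 45, 0, 0, 0, 0, 0], [0, 45, 0, 0, 0, 0, 0], [0, 45, 0, 0, 0, 0, 0], [0, 45, 0, 0, 0, 0, 0], [0, 45, 0, 0, 0, 0, 0], [0, 45, 0, 0, 0, 0, 0], [0, 45, 0, 0, 0, 0, 0], [0, 45, 0, 0, 0, 0, 0], [0, 45, 0, 0, 0, 0, 0], [0, 45, 0, 0, 0, 0, 0], [0, 45, 0, 0, 0, 0, 0], [0, 45, 0, 0, 0, 0, 0], [0, 45, 0, 0, 0, 0, 0], [0, 30, 0, 0, 0, 0, 0], [0, 0, 0, 0, 0, 0, 0], [0, 0, 0, 0, 0, 0, 0]])

```text
clock: 2.9
tool_pos: [0.5038, 0.3492, 0.318]
eef_rot: [0.986, 0.166, -0.001, 0.001]
contact_force: [0.2, -1.0, -0.2]
opening: 1.002
finger_force: 0.0
```

```bash
python3 - <<'E'
from h import *
im,d,c=snap('wrist','w1.png');np.savez('w1.npz',im=im,d=d,pose=c['pose']);s=r.get_state();print(s['tool_pos'],s['eef_rot'],s['q'],s['clock']);print(np.round(c['pose'],3))
E
```

```text
[0.50438039 0.34786032 0.31822621] [ 9.86264733e-01  1.65168797e-01 -3.93239953e-04  9.95500582e-04] [-0.55929133  0.5930441  -0.21441939  1.49671877  0.13754267  1.06828598
 -2.04366168] 2.95
[[ 0.327  0.907  0.264  0.572]
 [-0.945  0.313  0.092  0.373]
 [ 0.001 -0.28   0.96   0.464]
 [ 0.     0.     0.     1.   ]]
```

View pics/w1.png

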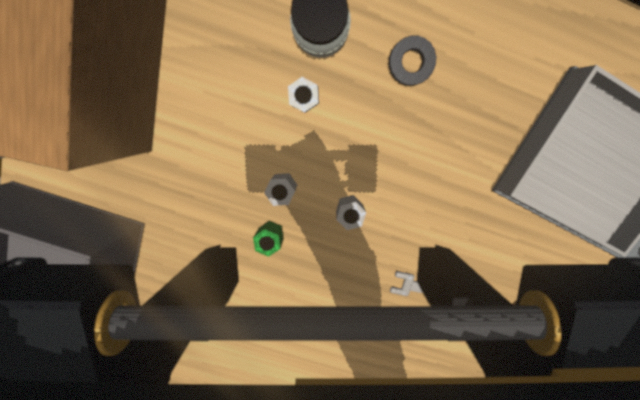

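The wrist picture shows steel couplings at (303,95), (280,190) and (351,214), the green one at (267,240), and the jar at (320,25). I'll fit centres and flats from the depth.

```bash
cat >> h.py <<'E'
def hexes(P,mask=None,lo=.034,hi=.048,amin=120):
    """top faces in height band -> (centre, flat-normal angle deg mod 60)"""
    m=((P[...,2]>lo)&(P[...,2]<hi)).astype(np.uint8)
    n,L,st,ce=cv2.connectedComponentsWithStats(m); out=[]
    for i in range(1,n):
        if st[i,4]<amin: continue
        q=P[L==i][:,:2]*1000; h=cv2.convexHull(q.astype(np.float32))[:,0]
        if np.ptp(h,0).max()>55: continue
        w=[(np.ptp(h@[np.cos(a),np.sin(a)])+np.ptp(h@[np.cos(a+np.pi/3),np.sin(a+np.pi/3)])+np.ptp(h@[np.cos(a+2*np.pi/3),np.sin(a+2*np.pi/3)]))/3 for a in np.radians(np.arange(60))]
        (cx,cy),rad=cv2.minEnclosingCircle(h)
        out.append((np.round(ce[i]).astype(int).tolist(),round(cx,1),round(cy,1),round(rad,1),np.round(h.mean(0),1).tolist(),int(np.argmin(w)),round(min(w),1),round(max(w),1)))
    return out
E
python3 - <<'E'
from h import *
z=np.load('w1.npz');c=r.get_calibration('wrist');c['pose']=z['pose'];P=cloud(c,z['d'])
for o in hexes(P): print(o)
m=(P[...,2]>.07)&(P[...,2]<.09)&(P[...,0]>.6)&(P[...,0]<.75)&(P[...,1]>.3)&(P[...,1]<.5)
q=P[m];print('jar',len(q),q.min(0),q.max(0))
# dock outline from top
z=np.load('top0.npz');c=r.get_calibration('top');P=cloud(c,z['d'])
q=P[130:220,262:385].reshape(-1,3);e=q[(q[:,2]>.044)&(q[:,2]<.056)];e=e[e[:,1]>-.1];print('wall',len(e),cv2.minAreaRect(e[:,:2].astype(np.float32)*1000))
E
```

```text
([303, 94], 581.9, 407.3, 20.6, [581.9000244140625, 407.5], 52, np.float64(36.1), np.float64(40.6))
([279, 191], 454.3, 399.4, 20.7, [451.1000061035156, 400.29998779296875], 23, np.float64(36.4), np.float64(41.1))
([351, 215], 454.0, 297.4, 20.6, [457.79998779296875, 294.1000061035156], 34, np.float64(36.1), np.float64(40.5))
([629, 236], 557.3, -85.7, 26.1, [556.2000122070312, -85.5999984741211], 25, np.float64(32.0), np.float64(35.5))
([267, 242], 378.1, 395.2, 20.7, [379.79998779296875, 393.20001220703125], 54, np.float64(36.8), np.float64(41.2))
jar 2147 [0.63531877 0.38264054 0.07002057] [0.68455935 0.44444795 0.08261028]
wall 380 ((629.5462036132812, 1.56109619140625), (200.54249572753906, 181.25242614746094), 82.71039581298828)
```

step_arm(series=[[-10, -10, -35, 0, 0, -0.052, 0], [-10, -10, -35, 0, 0, -0.052, 0], [-10, -10, -35, 0, 0, -0.052, 0], [-10, -10, -35, 0, 0, -0.052, 0], [-10, -10, -35, 0, 0, -0.052, 0], [0, 0, -30, 0, 0, 0, 0], [0, 0, -30, 0, 0, 0, 0], [0, 0, -30, 0, 0, 0, 0], [0, 0, -30, 0, 0, 0, 0], [0, 0, -12, 0, 0, 0, 0], [0, 0, 0, 0, 0, 0, 0], [0, 0, 0, 0, 0, 0, 0]])

```text
clock: 4.15
tool_pos: [0.455, 0.2989, 0.0127]
eef_rot: [0.999, 0.036, 0.001, -0.0]
contact_force: [1.0, -0.5, 0.0]
opening: 0.999
finger_force: 0.0
```

step_arm(series=[[0, 0, 0, 0, 0, 0, 1], [0, 0, 0, 0, 0, 0, 1], [0, 0, 0, 0, 0, 0, 1], [0, 0, 0, 0, 0, 0, 1], [0, 0, 0, 0, 0, 0, 1], [0, 0, 0, 0, 0, 0, 1], [0, 0, 0, 0, 0, 0, 1], [0, 0, 0, 0, 0, 0, 1]], force=30)

```text
clock: 4.95
tool_pos: [0.4541, 0.2989, 0.0117]
eef_rot: [0.999, 0.036, -0.0, 0.0]
contact_force: [0.1, -0.2, 1.4]
opening: 0.403
finger_force: 30.0
```

step_arm(series=[[0, 0, 35, 0, 0, 0, 1], [0, 0, 35, 0, 0, 0, 1], [0, 0, 35, 0, 0, 0, 1], [22, -26, 0, 0, 0, 0, 1], [22, -26, 0, 0, 0, 0, 1], [22, -26, 0, 0, 0, 0, 1], [22, -26, 0, 0, 0, 0, 1], [22, -26, 0, 0, 0, 0, 1], [22, -26, 0, 0, 0, 0, 1], [22, -26, 0, 0, 0, 0, 1], [22, -26, 0, 0, 0, 0, 1], [22, -26, 0, 0, 0, 0, 1], [25, -24, 0, 0, 0, 0, 1], [0, 0, 0, 0, 0, 0, 1], [0, 0, 0, 0, 0, 0, 1]])

```text
clock: 6.45
tool_pos: [0.6767, 0.0403, 0.1158]
eef_rot: [0.999, 0.035, -0.001, 0.0]
contact_force: [-0.5, 0.9, -1.6]
opening: 0.407
finger_force: 30.0
```

step_arm(series=[[0, 0, -25, 0, 0, 0, 1], [0, 0, -25, 0, 0, 0, 1], [0, 0, -25, 0, 0, 0, 1], [0, 0, -10, 0, 0, 0, 1], [0, 0, 0, 0, 0, 0, 1], [0, 0, 0, 0, 0, 0, 1]])

```text
clock: 7.05
tool_pos: [0.6774, 0.0423, 0.0324]
eef_rot: [0.999, 0.037, 0.0, -0.0]
contact_force: [0.4, -0.4, -1.4]
opening: 0.41
finger_force: 30.0
```

step_arm(series=[[0, 0, -2, 0, 0, 0, 1], [0, 0, 0, 0, 0, 0, 0.4], [0, 0, 0, 0, 0, 0, 0.4], [0, 0, 0, 0, 0, 0, 0.4], [0, 0, 0, 0, 0, 0, 0.4], [0, 0, 30, 0, 0, 0, 0.4], [0, 0, 35, 0, 0, 0, 0.4], [0, 0, 35, 0, 0, 0, 0.4], [-17, 30, 15, 0, 0, 0.05, 0], [-17, 30, 15, 0, 0, 0.05, 0], [-17, 30, 15, 0, 0, 0.05, 0], [-17, 30, 15, 0, 0, 0.05, 0], [-17, 30, 15, 0, 0, 0.06, 0], [-17, 30, 15, 0, 0, 0, 0], [-17, 30, 15, 0, 0, 0, 0], [-17, 30, 15, 0, 0, 0, 0], [-17, 30, 15, 0, 0, 0, 0], [-17, 30, 15, 0, 0, 0, 0], [0, 0, 0, 0, 0, 0, 0], [0, 0, 0, 0, 0, 0, 0]])

```text
clock: 9.05
tool_pos: [0.5069, 0.3419, 0.2801]
eef_rot: [0.986, 0.167, 0.0, -0.0]
contact_force: [-0.6, 0.1, -0.9]
opening: 1.0
finger_force: 0.0
```

```bash
python3 - <<'E'
from h import *
im,d,c=snap('wrist','w2.png');P=cloud(c,d)
for o in hexes(P): print(o)
im,d,c=snap('top','t2.png');P=cloud(c,d)
for o in hexes(P,amin=60): print(o)
q=P[130:215,262:345].reshape(-1,3);q=q[(q[:,2]>.052)&(q[:,2]<.063)];print('tray',q.mean(0),len(q));print(r.get_state()['tool_pos'])
E
```

```text
([627, 80], 720.7, 58.7, 23.6, [720.7999877929688, 56.0], 53, np.float64(28.0), np.float64(31.5))
([294, 93], 582.1, 407.6, 20.6, [582.5, 404.79998779296875], 52, np.float64(36.2), np.float64(40.5))
([608, 121], 677.1, 43.2, 20.3, [673.2999877929688, 52.099998474121094], 35, np.float64(31.0), np.float64(34.8))
([269, 199], 454.2, 399.0, 20.5, [453.8999938964844, 399.8999938964844], 22, np.float64(36.4), np.float64(40.7))
([255, 254], 378.5, 395.1, 20.8, [376.0, 395.79998779296875], 55, np.float64(36.8), np.float64(41.2))
([400, 84], 910.0, -299.3, 22.7, [906.5999755859375, -295.5], 1, np.float64(34.2), np.float64(36.7))
([247, 88], 889.1, 190.6, 24.5, [888.0999755859375, 189.3000030517578], 2, np.float64(36.0), np.float64(38.5))
([253, 94], 867.6, 168.8, 25.7, [869.0, 173.1999969482422], 2, np.float64(36.5), np.float64(39.3))
([177, 222], 455.8, 397.1, 20.0, [451.8999938964844, 396.29998779296875], 20, np.float64(36.2), np.float64(39.2))
([178, 247], 379.3, 393.1, 19.6, [380.20001220703125, 392.0], 59, np.float64(35.6), np.float64(38.6))
tray [0.65909114 0.0266965  0.05548127] 204
[0.50792319 0.3394274  0.27918857]
```

step_arm(series=[[-9, 10, -10, 0, 0, 0.1, 0.2], [-9, 10, -20, 0, 0, 0.1, 0.2], [-9, 10, -25, 0, 0, 0.1, 0.2], [-9, 10, -25, 0, 0, 0.1, 0.2], [-9, 10, -25, 0, 0, 0.1, 0.2], [-8, 9, -25, 0, 0, 0.093, 0.2], [0, 0, -30, 0, 0, 0, 0.2], [0, 0, -30, 0, 0, 0, 0.2], [0, 0, -30, 0, 0, 0, 0.2], [0, 0, -30, 0, 0, 0, 0.2], [0, 0, -17, 0, 0, 0, 0.2], [0, 0, 0, 0, 0, 0, 0.2], [0, 0, 0, 0, 0, 0, 0.2]])

```text
clock: 10.45
tool_pos: [0.4549, 0.3999, 0.0131]
eef_rot: [0.895, 0.446, 0.0, 0.0]
contact_force: [-0.1, -0.4, 0.5]
opening: 0.803
finger_force: 0.0
```

step_arm(series=[[0, 0, 0, 0, 0, 0, 1], [0, 0, 0, 0, 0, 0, 1], [0, 0, 0, 0, 0, 0, 1], [0, 0, 0, 0, 0, 0, 1], [0, 0, 0, 0, 0, 0, 1], [0, 0, 0, 0, 0, 0, 1]], force=30)

```text
clock: 11.05
tool_pos: [0.4544, 0.4005, 0.0132]
eef_rot: [0.895, 0.447, 0.0, -0.0]
contact_force: [-1.3, -0.1, 4.0]
opening: 0.405
finger_force: 30.0
```

step_arm(series=[[0, 0, 35, 0, 0, 0, 1], [0, 0, 35, 0, 0, 0, 1], [0, 0, 35, 0, 0, 0, 1], [11, -36, 0, 0, 0, -0.07, 1], [11, -36, 0, 0, 0, -0.07, 1], [11, -36, 0, 0, 0, -0.07, 1], [11, -36, 0, 0, 0, -0.07, 1], [11, -36, 0, 0, 0, -0.07, 1], [11, -36, 0, 0, 0, -0.07, 1], [11, -36, 0, 0, 0, -0.07, 1], [11, -36, 0, 0, 0, -0.07, 1], [10, -36, 0, 0, 0, -0.07, 1], [10, -38, 0, 0, 0, -0.07, 1], [10, -38, 0, 0, 0, -0.07, 1], [10, -38, 0, 0, 0, -0.07, 1], [0, 0, 0, 0, 0, 0, 1], [0, 0, 0, 0, 0, 0, 1]])

```text
clock: 12.75
tool_pos: [0.5819, -0.039, 0.1173]
eef_rot: [0.999, 0.042, -0.0, 0.0]
contact_force: [0.6, 0.7, -1.6]
opening: 0.411
finger_force: 3.0
```

step_arm(series=[[0, 0, -25, 0, 0, 0, 1], [0, 0, -25, 0, 0, 0, 1], [0, 0, -25, 0, 0, 0, 1], [0, 0, -10, 0, 0, 0, 1], [0, 0, -3, 0, 0, 0, 1], [0, 0, 0, 0, 0, 0, 1]])

```text
clock: 13.35
tool_pos: [0.5818, -0.0358, 0.0303]
eef_rot: [0.999, 0.044, -0.0, -0.001]
contact_force: [-0.6, -0.3, -0.5]
opening: 0.407
finger_force: 30.0
```

step_arm(series=[[0, 0, 0, 0, 0, 0, 0.4], [0, 0, 0, 0, 0, 0, 0.4], [0, 0, 0, 0, 0, 0, 0.4], [0, 0, 0, 0, 0, 0, 0.4], [0, 0, 30, 0, 0, 0, 0.4], [0, 0, 35, 0, 0, 0, 0.4], [0, 0, 35, 0, 0, 0, 0.4], [-5, 36, 15, 0, 0, 0.045, 0], [-5, 36, 15, 0, 0, 0.045, 0], [-5, 36, 15, 0, 0, 0, 0], [-5, 36, 15, 0, 0, 0, 0], [-5, 36, 15, 0, 0, 0, 0], [-5, 36, 15, 0, 0, 0, 0], [-5, 36, 15, 0, 0, 0, 0], [-5, 36, 15, 0, 0, 0, 0], [-5, 36, 15, 0, 0, 0, 0], [-5, 36, 15, 0, 0, 0, 0], [0, 0, 0, 0, 0, 0, 0], [0, 0, 0, 0, 0, 0, 0]])

```text
clock: 15.25
tool_pos: [0.5318, 0.323, 0.2798]
eef_rot: [0.996, 0.089, 0.0, 0.0]
contact_force: [-0.5, -1.2, -0.1]
opening: 1.0
finger_force: 0.0
```

```bash
python3 - <<'E'
from h import *
im,d,c=snap('wrist','w3.png');P=cloud(c,d)
for o in hexes(P): print(o)
q=P[(P[...,2]>.07)&(P[...,2]<.09)&(P[...,0]>.6)&(P[...,0]<.75)&(P[...,1]>.3)&(P[...,1]<.5)];print('jar',q.min(0),q.max(0))
im,d,c=snap('top','t3.png');P=cloud(c,d)
q=P[130:215,262:345].reshape(-1,3);q=q[(q[:,2]>.052)&(q[:,2]<.063)]
for s in (q[q[:,1]>0],q[q[:,1]<0]): print('tray',s.mean(0),len(s))
print(r.get_state()['tool_pos'],r.get_state()['q'][6])
E
```

```text
([583, 94], 677.4, 42.8, 20.6, [673.2999877929688, 50.20000076293945], 35, np.float64(30.9), np.float64(34.8))
([262, 119], 581.8, 407.2, 20.6, [582.7999877929688, 405.79998779296875], 52, np.float64(36.3), np.float64(40.9))
([613, 185], 580.3, -34.6, 20.7, [579.0, -27.899999618530273], 35, np.float64(31.5), np.float64(35.7))
([253, 278], 378.4, 395.2, 20.6, [378.5, 397.0], 54, np.float64(36.5), np.float64(40.3))
jar [0.6350486  0.38327494 0.07000443] [0.69380179 0.44372782 0.08320183]
tray [0.66357635 0.04824839 0.05612257] 150
tray [ 0.5922141  -0.04699336  0.05599699] 171
[0.53245884 0.32031834 0.27913225] -2.185700359645622
```

step_arm(series=[[8, 14, -20, 0, 0, 0, 0.1], [8, 14, -25, 0, 0, 0, 0.1], [8, 14, -25, 0, 0, 0, 0.1], [8, 14, -25, 0, 0, 0, 0.1], [8, 15, -20, 0, 0, 0, 0.1], [7, 14, -20, 0, 0, 0, 0.1], [0, 0, -30, 0, 0, 0, 0.1], [0, 0, -30, 0, 0, 0, 0.1], [0, 0, -30, 0, 0, 0, 0.1], [0, 0, -25, 0, 0, 0, 0.1], [0, 0, -17, 0, 0, 0, 0.1], [0, 0, 0, 0, 0, 0, 0.1], [0, 0, 0, 0, 0, 0, 0.1]])

```text
clock: 16.65
tool_pos: [0.5799, 0.4068, 0.0131]
eef_rot: [0.996, 0.087, 0.0, 0.0]
contact_force: [0.4, 0.5, 0.9]
opening: 0.902
finger_force: 0.0
```

step_arm(series=[[0, 0, 0, 0, 0, 0, 1], [0, 0, 0, 0, 0, 0, 1], [0, 0, 0, 0, 0, 0, 1], [0, 0, 0, 0, 0, 0, 1], [0, 0, 0, 0, 0, 0, 1], [0, 0, 0, 0, 0, 0, 1], [0, 0, 0, 0, 0, 0, 1]], force=30)

```text
clock: 17.35
tool_pos: [0.5792, 0.4073, 0.0129]
eef_rot: [0.996, 0.088, 0.0, 0.0]
contact_force: [-0.1, 0.1, 2.1]
opening: 0.429
finger_force: 30.0
```

step_arm(series=[[0, 0, 30, 0, 0, 0, 1], [0, 0, 35, 0, 0, 0, 1], [0, 0, 35, 0, 0, 0, 1], [1, -36, 0, 0, 0, 0, 1], [1, -36, 0, 0, 0, 0, 1], [1, -36, 0, 0, 0, 0, 1], [1, -36, 0, 0, 0, 0, 1], [1, -36, 0, 0, 0, 0, 1], [1, -36, 0, 0, 0, 0, 1], [1, -36, 0, 0, 0, 0, 1], [2, -36, 0, 0, 0, 0, 1], [2, -36, 0, 0, 0, 0, 1], [1, -32, 0, 0, 0, 0, 1], [0, 0, 0, 0, 0, 0, 1], [0, 0, 0, 0, 0, 0, 1]])

```text
clock: 18.85
tool_pos: [0.591, 0.0505, 0.1124]
eef_rot: [0.996, 0.087, -0.0, 0.0]
contact_force: [0.4, 1.3, -2.5]
opening: 0.433
finger_force: 30.0
```

step_arm(series=[[0, 0, -25, 0, 0, 0, 1], [0, 0, -25, 0, 0, 0, 1], [0, 0, -20, 0, 0, 0, 1], [0, 0, -10, 0, 0, 0, 1], [0, 0, -3, 0, 0, 0, 1], [0, 0, 0, 0, 0, 0, 1]])

```text
clock: 19.45
tool_pos: [0.5911, 0.0533, 0.0302]
eef_rot: [0.996, 0.089, 0.0, -0.001]
contact_force: [0.6, 0.5, -2.0]
opening: 0.432
finger_force: 30.0
```

step_arm(series=[[0, 0, -2, 0, 0, 0, 1], [0, 0, 0, 0, 0, 0, 0.4], [0, 0, 0, 0, 0, 0, 0.4], [0, 0, 0, 0, 0, 0, 0.4], [0, 0, 0, 0, 0, 0, 0.4], [0, 0, 30, 0, 0, 0, 0.4], [0, 0, 35, 0, 0, 0, 0.4], [0, 0, 35, 0, 0, 0, 0.4], [0, 0, 0, 0, 0, 0, 0.4]])

```text
clock: 20.35
tool_pos: [0.5944, 0.0519, 0.1321]
eef_rot: [0.996, 0.088, 0.004, -0.0]
contact_force: [-0.1, -0.6, -0.3]
opening: 0.604
finger_force: 0.0
```

step_arm(series=[[2, -21, 12, 0, 0, 0.147, 0], [2, -21, 12, 0, 0, 0.147, 0], [2, -21, 12, 0, 0, 0.147, 0], [2, -21, 12, 0, 0, 0.147, 0], [2, -21, 12, 0, 0, 0.147, 0], [2, -21, 12, 0, 0, 0.147, 0], [2, -22, 12, 0, 0, 0.147, 0], [1, -22, 12, 0, 0, 0.147, 0], [1, -22, 12, 0, 0, 0.147, 0], [1, -22, 12, 0, 0, 0.147, 0], [0, 0, 0, 0, 0, 0.147, 0], [0, 0, 0, 0, 0, 0.147, 0], [0, 0, 0, 0, 0, 0.147, 0], [0, 0, 0, 0, 0, 0.147, 0], [0, 0, 0, 0, 0, 0.147, 0], [0, 0, 0, 0, 0, 0.147, 0], [0, 0, 0, 0, 0, 0.147, 0], [0, 0, 0, 0, 0, 0.147, 0], [0, 0, 0, 0, 0, 0.147, 0], [0, 0, 0, 0, 0, 0, 0]])

```text
clock: 22.35
tool_pos: [0.6078, -0.1629, 0.2463]
eef_rot: [0.086, 0.996, 0.0, -0.001]
contact_force: [0.3, -0.6, 0.0]
opening: 0.996
finger_force: 0.0
```

```bash
python3 - <<'E'
from h import *
im,d,c=snap('wrist','w4.png');P=cloud(c,d);s=r.get_state();print(s['tool_pos'],s['eef_rot'],s['q'],s['clock'])
ti,td,tc=snap('top');cv2.imwrite('pics/t4.png',np.vstack([cv2.resize(ti[125:215,150:390],(640,240)),im])[:600]);
m=(P[...,2]>.078)&(P[...,2]<.092)&(np.hypot(P[...,0]-.608,P[...,1]+.162)<.045);q=P[m];print(len(q),cv2.minAreaRect(q[:,:2].astype(np.float32)*1000))
for n,x,y in(('near',.542,-.156),('far',.672,-.172)):
    q=P[(abs(P[...,2]-.03)<.006)&(np.hypot(P[...,0]-x,P[...,1]-y)<.025)];print(n,len(q), cv2.minEnclosingCircle(q[:,:2].astype(np.float32)*1000) if len(q) else '')
P=cloud(tc,td)
q=P[130:215,262:345].reshape(-1,3);q=q[(q[:,2]>.052)&(q[:,2]<.063)];print('tray',len(q), q[:,2].max())
q=P[125:220,262:400].reshape(-1,3);q=q[(q[:,2]>.078)&(np.hypot(q[:,0]-.608,q[:,1]+.162)<.03)];print(len(q))
E
```

```text
[ 0.60786248 -0.1628164   0.24656705] [ 8.78733083e-02  9.96131255e-01  4.59244315e-04 -7.70362265e-04] [ 0.71982753  0.89732516 -1.11490479  1.51639221  0.82857217  1.25666047
  0.88393936] 22.4
839 ((606.9217529296875, -163.03878784179688), (15.604238510131836, 49.49182891845703), 80.3362045288086)
near 461 ((543.6683349609375, -154.7417755126953), 12.841957092285156)
far 371 ((670.34326171875, -171.2470245361328), 12.861795425415039)
tray 422 0.0625648367185172
786
```

View pics/t4.png

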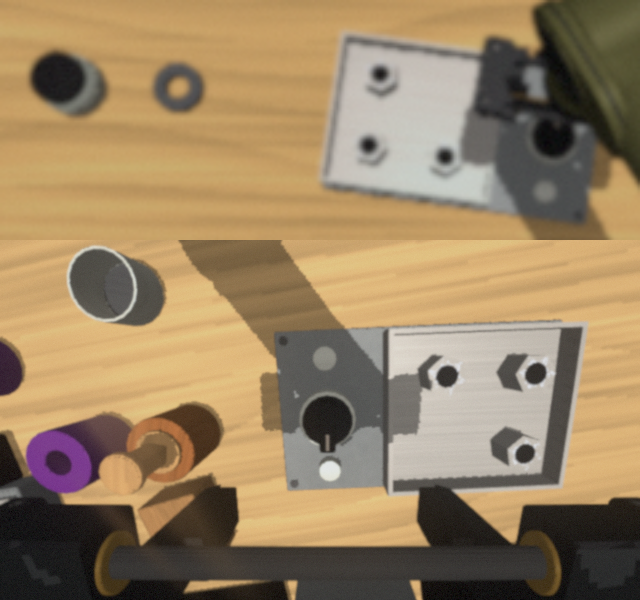

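All three couplings are in the tray, at (445,376), (535,374) and (525,453) in this picture. The knob bar is at (328,440) and my closing line already lies across it, so I'm descending on the bar.

step_arm(series=[[-1, 0, -30, 0, 0, 0, 0.2], [0, 0, -35, 0, 0, 0, 0.2], [0, 0, -35, 0, 0, 0, 0.2], [0, 0, -35, 0, 0, 0, 0.2], [0, 0, -30, 0, 0, 0, 0.2], [0, 0, -22, 0, 0, 0, 0.2], [0, 0, 0, 0, 0, 0, 0.2], [0, 0, 0, 0, 0, 0, 0.2]])

```text
clock: 23.25
tool_pos: [0.6074, -0.1624, 0.0611]
eef_rot: [0.087, 0.996, 0.0, 0.0]
contact_force: [-0.3, -0.0, 1.2]
opening: 0.801
finger_force: 0.0
```

step_arm(series=[[0, 0, 0, 0, 0, 0, 1], [0, 0, 0, 0, 0, 0, 1], [0, 0, 0, 0, 0, 0, 1], [0, 0, 0, 0, 0, 0, 1], [0, 0, 0, 0, 0, 0, 1], [0, 0, 0, 0, 0, 0, 1], [0, 0, 0, 0, 0, 0, 1]], force=45)

```text
clock: 23.95
tool_pos: [0.6072, -0.1627, 0.0607]
eef_rot: [0.086, 0.996, 0.0, -0.0]
contact_force: [0.4, -0.2, -0.7]
opening: 0.187
finger_force: 0.4
```

step_arm(series=[[0, 0, 0, 0, 0, 0, 1], [0, 0, 0, 0, 0, 0, 1], [0, 0, 0, 0, 0, 0, 1], [0, 0, 0, 0, 0, -0.08, 1], [0, 0, 0, 0, 0, -0.08, 1], [0, 0, 0, 0, 0, -0.08, 1], [0, 0, 0, 0, 0, -0.08, 1], [0, 0, 0, 0, 0, -0.08, 1], [0, 0, 0, 0, 0, -0.08, 1]])

```text
clock: 24.85
tool_pos: [0.6071, -0.1632, 0.0607]
eef_rot: [0.322, 0.947, -0.0, -0.0]
contact_force: [-0.5, -1.1, 1.0]
opening: 0.178
finger_force: 45.0
```

step_arm(series=[[0, 0, 0, 0, 0, -0.08, 1], [0, 0, 0, 0, 0, -0.08, 1], [0, 0, 0, 0, 0, -0.08, 1], [0, 0, 0, 0, 0, -0.08, 1], [0, 0, 0, 0, 0, -0.08, 1], [0, 0, 0, 0, 0, -0.08, 1], [0, 0, 0, 0, 0, -0.08, 1], [0, 0, 0, 0, 0, -0.08, 1], [0, 0, 0, 0, 0, -0.08, 1], [0, 0, 0, 0, 0, -0.03, 1], [0, 0, 0, 0, 0, 0, 1], [0, 0, 0, 0, 0, 0, 1]])

```text
clock: 26.05
tool_pos: [0.6068, -0.1633, 0.0607]
eef_rot: [0.645, 0.764, -0.001, -0.0]
contact_force: [-1.5, -2.0, 2.6]
opening: 0.18
finger_force: 45.0
```

```bash
python3 - <<'E'
from h import *
s=r.get_state();print(s['q'],s['moment'],s['contact_force'],s['finger_force'],s['eef_rot'])
E
```

```text
[ 0.57082031  1.03113741 -0.73272268  1.65617747  0.89811035  0.82525776
 -0.39919475] [-0.52301728  0.27957597  0.00185881] [-1.46853435 -2.04640755  2.63982214] 45.00057991594076 [ 6.44934848e-01  7.64237321e-01 -5.99793010e-04 -1.70467759e-06]
```

step_arm(series=[[0, 0, 0, 0, 0, 0, 0], [0, 0, 0, 0, 0, 0, 0], [0, 0, 0, 0, 0, 0, 0], [0, 0, 0, 0, 0, 0, 0], [0, 0, 0, 0, 0, 0, 0], [0, 0, 35, 0, 0, 0, 0], [0, 0, 40, 0, 0, 0, 0], [0, 0, 40, 0, 0, 0, 0], [0, 0, 40, 0, 0, 0, 0], [-3, -20, 20, 0, 0, 0, 0], [-3, -20, 20, 0, 0, 0, 0], [-3, -20, 20, 0, 0, 0, 0], [-3, -20, 10, 0, 0, 0, 0], [-3, -10, 10, 0, 0, 0, 0], [0, 0, 0, 0, 0, 0, 0], [0, 0, 0, 0, 0, 0, 0]])

```text
clock: 27.65
tool_pos: [0.5921, -0.2516, 0.2954]
eef_rot: [0.645, 0.764, 0.0, -0.0]
contact_force: [0.0, 0.6, 0.4]
opening: 0.998
finger_force: 0.0
```

```bash
python3 - <<'E'
from h import *
im,d,c=snap('wrist','w5.png');P=cloud(c,d);s=r.get_state();print(s['tool_pos'],s['eef_rot'],s['q'],s['clock'])
np.savez('w5.npz',im=im,d=d,pose=c['pose'])
q=P[(P[...,2]>.078)&(P[...,2]<.092)&(np.hypot(P[...,0]-.607,P[...,1]+.163)<.03)]
if len(q): print('knob',len(q),cv2.minAreaRect(q[:,:2].astype(np.float32)*1000))
for n,x,y,lo,hi,R in(('pommel',.603,-.328,.144,.158,.04),('collar',.603,-.328,.082,.095,.045),('grip',.603,-.328,.097,.135,.04),('tin',.438,-.351,.05,.06,.05)):
    q=P[(P[...,2]>lo)&(P[...,2]<hi)&(np.hypot(P[...,0]-x,P[...,1]-y)<R)];q=q[:,:2].astype(np.float32)*1000
    if len(q)>3: print(n,len(q),cv2.minEnclosingCircle(q),cv2.minAreaRect(q))
E
```

```text
[ 0.59208151 -0.25113568  0.2951776 ] [ 6.44477304e-01  7.64623088e-01  2.16978515e-04 -7.00159480e-04] [ 0.77447599  0.78643016 -0.91499594  1.41239505  0.63092838  1.2510806
 -0.02438276] 27.7
knob 772 ((607.59228515625, -163.33108520507812), (15.918224334716797, 48.89257049560547), 10.442267417907715)
pommel 983 ((601.2662963867188, -329.0024719238281), 18.05646514892578) ((601.4746704101562, -328.7333679199219), (34.595436096191406, 34.93772506713867), 76.13406372070312)
collar 1699 ((601.3444213867188, -328.7386169433594), 33.772552490234375) ((600.7666015625, -324.6997375488281), (67.1062240600586, 58.255882263183594), 7.894701957702637)
grip 219 ((601.0936279296875, -327.4501647949219), 12.163171768188477) ((599.16943359375, -322.39190673828125), (24.310375213623047, 11.699609756469727), 20.827363967895508)
tin 475 ((438.01727294921875, -351.3780822753906), 34.29092025756836) ((436.9433288574219, -349.5941162109375), (67.87934875488281, 62.21992492675781), 38.59867477416992)
```

View pics/w5.png

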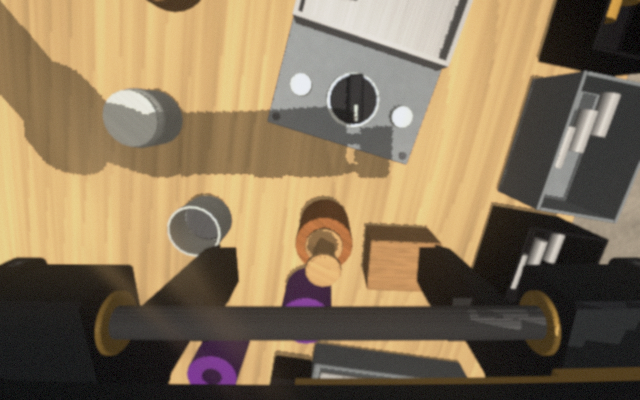

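The knob stands at about 1.26 rad. The brush is at (323,255), the tin at (198,228) and the purple look-alikes at (305,300) and (212,375). I'll fit the grip square's orientation next.

```bash
python3 - <<'E'
from h import *
z=np.load('w5.npz');c=r.get_calibration('wrist');c['pose']=z['pose'];P=cloud(c,z['d'])
q=P[(P[...,2]>.098)&(P[...,2]<.132)&(np.hypot(P[...,0]-.6013,P[...,1]+.3285)<.017)][:,:2]*1000
from scipy.optimize import least_squares
best=[]
for t0 in range(0,90,10):
    f=lambda p:np.abs((q-p[:2])@np.array([[np.cos(p[2]),-np.sin(p[2])],[np.sin(p[2]),np.cos(p[2])]])).max(1)-10
    o=least_squares(f,[601.3,-328.8,np.radians(t0)],loss='soft_l1');best.append((o.cost,*o.x[:2],np.degrees(o.x[2])%90))
for b in sorted(best)[:4]:print(np.round(b,2),len(q))
E
```

```text
[   9.75  601.6  -329.45   71.3 ] 210
[   9.75  601.6  -329.45   71.3 ] 210
[   9.75  601.6  -329.45   71.3 ] 210
[   9.75  601.6  -329.45   71.3 ] 210
```

step_arm(series=[[2, -16, -10, 0, 0, -0.1, 0], [2, -16, -10, 0, 0, -0.1, 0], [2, -16, -10, 0, 0, -0.1, 0], [2, -16, -10, 0, 0, -0.1, 0], [1, -14, -10, 0, 0, -0.094, 0], [0, 0, -20, 0, 0, 0, 0], [0, 0, -30, 0, 0, 0, 0], [0, 0, -30, 0, 0, 0, 0], [0, 0, -30, 0, 0, 0, 0], [0, 0, -25, 0, 0, 0, 0], [0, 0, -13, 0, 0, 0, 0], [0, 0, 0, 0, 0, 0, 0], [0, 0, 0, 0, 0, 0, 0]])

```text
clock: 29.0
tool_pos: [0.602, -0.33, 0.0984]
eef_rot: [0.812, 0.583, 0.001, 0.0]
contact_force: [0.4, 0.4, 0.3]
opening: 1.001
finger_force: 0.0
```

step_arm(series=[[0, 0, 0, 0, 0, 0, 0.7], [0, 0, 0, 0, 0, 0, 0.7], [0, 0, 0, 0, 0, 0, 0.7], [0, 0, 0, 0, 0, 0, 0.7], [0, 0, 0, 0, 0, 0, 1], [0, 0, 0, 0, 0, 0, 1], [0, 0, 0, 0, 0, 0, 1], [0, 0, 0, 0, 0, 0, 1], [0, 0, 0, 0, 0, 0, 1], [0, 0, 0, 0, 0, 0, 1]], force=40)

```text
clock: 30.0
tool_pos: [0.6011, -0.3307, 0.0976]
eef_rot: [0.812, 0.583, -0.0, -0.0]
contact_force: [0.1, -0.5, -0.3]
opening: 0.228
finger_force: 40.0
```

step_arm(series=[[0, 0, 15, 0, 0, 0, 1], [0, 0, 25, 0, 0, 0, 1], [0, 0, 30, 0, 0, 0, 1], [0, 0, 25, 0, 0, 0, 1], [-20, -3, 0, 0, 0, 0, 1], [-25, -3, 0, 0, 0, 0, 1], [-25, -3, 0, 0, 0, 0, 1], [-25, -3, 0, 0, 0, 0, 1], [-25, -3, 0, 0, 0, 0, 1], [-25, -3, 0, 0, 0, 0, 1], [-18, -3, 0, 0, 0, 0, 1], [0, 0, 0, 0, 0, 0, 1], [0, 0, 0, 0, 0, 0, 1]])

```text
clock: 31.3
tool_pos: [0.4392, -0.3519, 0.1938]
eef_rot: [0.813, 0.583, 0.001, 0.001]
contact_force: [0.3, -0.4, 0.3]
opening: 0.23
finger_force: 40.0
```

```bash
python3 - <<'E'
from h import *
s=r.get_state();print(s['tool_pos'])
im,d,c=snap('scene');cv2.imwrite('pics/s6.png',cv2.resize(im[60:260,170:420],None,fx=3,fy=3))
E
```

```text
[ 0.43915486 -0.35189323  0.19377019]
```

View pics/s6.png

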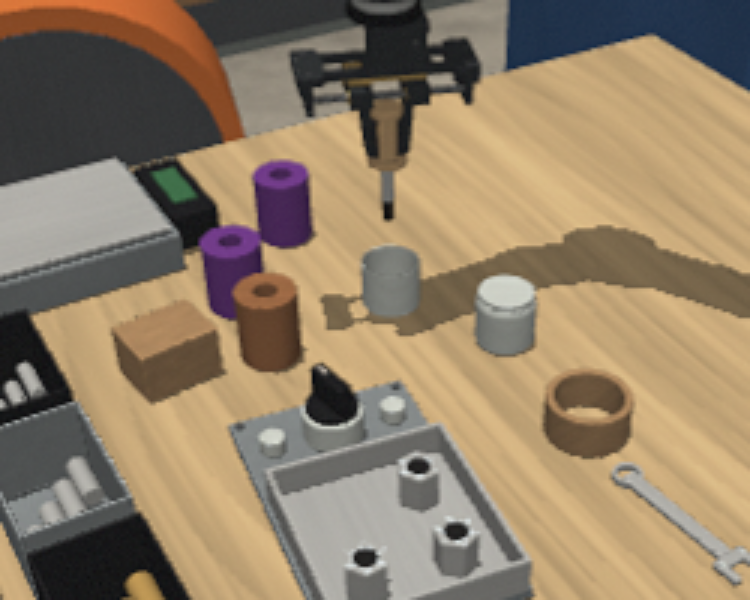

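The brush hangs upright at (388,190), directly above the open tin at (390,285). I'm dipping it and then going to the near boss.

step_arm(series=[[0, 0, -25, 0, 0, 0, 1], [0, 0, -25, 0, 0, 0, 1], [0, 0, -25, 0, 0, 0, 1], [0, 0, -15, 0, 0, 0, 1], [0, 0, 0, 0, 0, 0, 1], [0, 0, 0, 0, 0, 0, 1], [0, 0, 0, 0, 0, 0, 1], [0, 0, 25, 0, 0, 0, 1], [0, 0, 30, 0, 0, 0, 1], [0, 0, 25, 0, 0, 0, 1], [0, 0, 0, 0, 0, 0, 1]])

```text
clock: 32.45
tool_pos: [0.4409, -0.3526, 0.1871]
eef_rot: [0.813, 0.583, 0.002, 0.004]
contact_force: [0.1, -0.6, -1.0]
opening: 0.225
finger_force: 40.0
```

step_arm(series=[[13, 25, 0, 0, 0, 0, 1], [13, 25, 0, 0, 0, 0, 1], [13, 25, 0, 0, 0, 0, 1], [13, 25, 0, 0, 0, 0, 1], [13, 25, 0, 0, 0, 0, 1], [13, 25, 0, 0, 0, 0, 1], [13, 25, 0, 0, 0, 0, 1], [13, 22, 0, 0, 0, 0, 1], [0, 0, 0, 0, 0, 0, 1], [0, 0, -25, 0, 0, 0, 1], [0, 0, -25, 0, 0, 0, 1], [0, 0, -15, 0, 0, 0, 1], [0, 0, 0, 0, 0, 0, 1], [0, 0, 0, 0, 0, 0, 1]])

```text
clock: 33.85
tool_pos: [0.5423, -0.155, 0.1181]
eef_rot: [0.813, 0.583, 0.0, 0.0]
contact_force: [0.4, 0.8, -0.5]
opening: 0.227
finger_force: 40.0
```

step_arm(series=[[1, 0, -2, 0, 0, 0, 1], [0, 0, -2, 0, 0, 0, 1], [0, 0, -1, 0, 0, 0, 1], [0, 0, -1, 0, 0, 0, 1], [0, 0, 0, 0, 0, 0, 1]])

```text
clock: 34.35
tool_pos: [0.5432, -0.1548, 0.1118]
eef_rot: [0.812, 0.583, 0.0, 0.0]
contact_force: [0.5, -0.8, -0.5]
opening: 0.23
finger_force: 40.0
```

step_arm(series=[[0, 0, -1, 0, 0, 0, 1], [0, 0, -1, 0, 0, 0, 1], [0, 0, 0, 0, 0, 0, 1]])

```text
clock: 34.65
tool_pos: [0.5435, -0.1545, 0.1111]
eef_rot: [0.812, 0.583, 0.0, 0.001]
contact_force: [-2.2, 0.3, 10.0]
opening: 0.228
finger_force: 40.0
```

step_arm(series=[[0, 0, 0, 0, 0, 0, 1], [0, 0, 20, 0, 0, 0, 1], [0, 0, 30, 0, 0, 0, 1], [0, 0, 30, 0, 0, 0, 1], [-13, -25, 0, 0, 0, 0, 1], [-13, -25, 0, 0, 0, 0, 1], [-13, -25, 0, 0, 0, 0, 1], [-13, -25, 0, 0, 0, 0, 1], [-13, -25, 0, 0, 0, 0, 1], [-13, -25, 0, 0, 0, 0, 1], [-13, -25, 0, 0, 0, 0, 1], [-14, -22, 0, 0, 0, 0, 1], [0, 0, 0, 0, 0, 0, 1], [0, 0, 0, 0, 0, 0, 1]])

```text
clock: 36.05
tool_pos: [0.438, -0.3518, 0.1897]
eef_rot: [0.813, 0.583, 0.0, -0.0]
contact_force: [0.9, 1.0, -0.8]
opening: 0.227
finger_force: 40.3
```

step_arm(series=[[0, 0, -20, 0, 0, 0, 1], [0, 0, -25, 0, 0, 0, 1], [0, 0, -25, 0, 0, 0, 1], [0, 0, -15, 0, 0, 0, 1], [0, 0, 0, 0, 0, 0, 1], [0, 0, 0, 0, 0, 0, 1], [0, 0, 0, 0, 0, 0, 1]])

```text
clock: 36.75
tool_pos: [0.4393, -0.3517, 0.1059]
eef_rot: [0.812, 0.583, 0.001, 0.001]
contact_force: [0.0, -0.3, -0.1]
opening: 0.225
finger_force: 40.3
```

step_arm(series=[[0, 0, 25, 0, 0, 0, 1], [0, 0, 30, 0, 0, 0, 1], [0, 0, 30, 0, 0, 0, 1], [24, 18, 0, 0, 0, 0, 1], [24, 18, 0, 0, 0, 0, 1], [24, 18, 0, 0, 0, 0, 1], [24, 18, 0, 0, 0, 0, 1], [24, 18, 0, 0, 0, 0, 1], [24, 18, 0, 0, 0, 0, 1], [24, 18, 0, 0, 0, 0, 1], [24, 18, 0, 0, 0, 0, 1], [24, 18, 0, 0, 0, 0, 1], [16, 18, 0, 0, 0, 0, 1], [0, 0, 0, 0, 0, 0, 1], [0, 0, -25, 0, 0, 0, 1], [0, 0, -25, 0, 0, 0, 1], [0, 0, -22, 0, 0, 0, 1], [0, 0, 0, 0, 0, 0, 1], [0, 0, 0, 0, 0, 0, 1]])

```text
clock: 38.65
tool_pos: [0.6701, -0.1725, 0.1186]
eef_rot: [0.813, 0.583, 0.0, 0.0]
contact_force: [0.1, -0.5, -1.7]
opening: 0.232
finger_force: 40.1
```

step_arm(series=[[0, 0, -2, 0, 0, 0, 1], [0, 0, -2, 0, 0, 0, 1], [0, 0, -1, 0, 0, 0, 1], [0, 0, -1, 0, 0, 0, 1], [0, 0, 0, 0, 0, 0, 1]])

```text
clock: 39.15
tool_pos: [0.6702, -0.1717, 0.1118]
eef_rot: [0.812, 0.583, -0.0, 0.0]
contact_force: [0.2, 0.0, -0.9]
opening: 0.221
finger_force: 40.1
```

step_arm(series=[[0, 0, -1, 0, 0, 0, 1], [0, 0, -1, 0, 0, 0, 1], [0, 0, 0, 0, 0, 0, 1]])

```text
clock: 39.45
tool_pos: [0.6706, -0.1715, 0.1112]
eef_rot: [0.813, 0.583, 0.0, 0.0]
contact_force: [-3.2, -0.2, 7.4]
opening: 0.224
finger_force: 40.0
```

step_arm(series=[[0, 0, 0, 0, 0, 0, 1], [0, 0, 25, 0, 0, 0, 1], [0, 0, 30, 0, 0, 0, 1], [0, 0, 30, 0, 0, 0, 1], [-10, -22, 0, 0, 0, 0, 1], [-10, -23, 0, 0, 0, 0, 1], [-10, -23, 0, 0, 0, 0, 1], [-10, -23, 0, 0, 0, 0, 1], [-10, -23, 0, 0, 0, 0, 1], [-10, -23, 0, 0, 0, 0, 1], [-9, -22, 0, 0, 0, 0, 1], [0, 0, 0, 0, 0, 0, 1], [0, 0, 0, 0, 0, 0, 1], [0, 0, 0, 0, 0, 0, 1]])

```text
clock: 40.85
tool_pos: [0.6021, -0.3286, 0.1949]
eef_rot: [0.812, 0.584, 0.001, -0.0]
contact_force: [0.5, -0.3, -1.2]
opening: 0.226
finger_force: 40.1
```

```bash
python3 - <<'E'
from h import *
s=r.get_state();print(s['tool_pos'],s['eef_rot'],s['clock'])
im,d,c=snap('scene');cv2.imwrite('pics/s7.png',cv2.resize(im[60:240,190:340],None,fx=3,fy=3))
im,d,c=snap('wrist');P=cloud(c,d);q=P[(P[...,2]>.08)&(P[...,2]<.09)&(np.hypot(P[...,0]-.6013,P[...,1]+.329)<.04)];print(len(q),q.min(0) if len(q) else'',q.max(0) if len(q) else '')
E
```

```text
[ 0.60206655 -0.32858293  0.19491217] [ 8.11767970e-01  5.83979380e-01  8.32843226e-04 -3.89882328e-04] 40.85
3227 [ 0.56798259 -0.35577711  0.08003499] [ 0.63512421 -0.29535541  0.08736237]
```

View pics/s7.png

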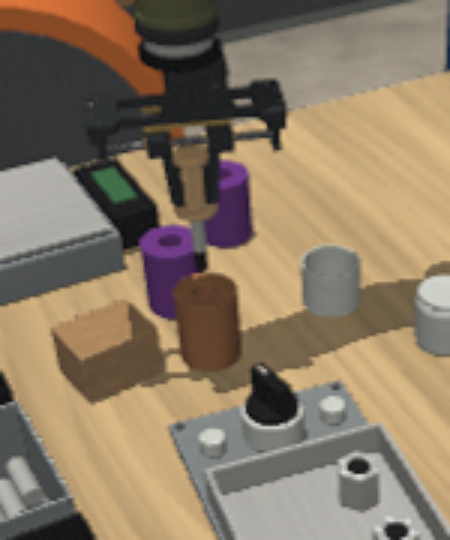

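The brush tip at (200,262) is directly above the brown stand's hole at (207,287), so I'm lowering it.

step_arm(series=[[0, -1, -10, 0, 0, 0, 1], [0, 0, -20, 0, 0, 0, 1], [0, 0, -20, 0, 0, 0, 1], [0, 0, -20, 0, 0, 0, 1], [0, 0, -15, 0, 0, 0, 1], [0, 0, -8, 0, 0, 0, 1], [0, 0, -2, 0, 0, 0, 1], [0, 0, 0, 0, 0, 0, 1]])

```text
clock: 41.75
tool_pos: [0.6016, -0.3316, 0.0999]
eef_rot: [0.812, 0.583, 0.0, 0.0]
contact_force: [-0.4, 0.2, -1.2]
opening: 0.224
finger_force: 40.1
```

step_arm(series=[[0, 1, -2, 0, 0, 0, 1], [0, 0, 0, 0, 0, 0, 1], [0, 0, 0, 0, 0, 0, 0.6], [0, 0, 0, 0, 0, 0, 0.4], [0, 0, 0, 0, 0, 0, 0], [0, 0, 0, 0, 0, 0, 0], [0, 0, 0, 0, 0, 0, 0], [0, 0, 0, 0, 0, 0, 0], [0, 0, 0, 0, 0, 0, 0], [0, 0, 15, 0, 0, 0, 0], [0, 0, 25, 0, 0, 0, 0], [0, 0, 30, 0, 0, 0, 0], [0, 0, 35, 0, 0, 0, 0], [0, 0, 35, 0, 0, 0, 0], [0, 20, 35, 0, 0, 0, 0], [0, 30, 20, 0, 0, 0, 0], [0, 30, 0, 0, 0, 0, 0], [0, 0, 0, 0, 0, 0, 0], [0, 0, 0, 0, 0, 0, 0]])

```text
clock: 43.65
tool_pos: [0.6014, -0.2504, 0.294]
eef_rot: [0.812, 0.584, 0.0, 0.001]
contact_force: [0.1, 0.3, -0.2]
opening: 1.001
finger_force: 0.0
```

```bash
python3 - <<'E'
from h import *
s=r.get_state();print(s['tool_pos'],s['opening'],s['clock'])
ti,td,tc=snap('scene');im,d,c=snap('wrist');P=cloud(c,d)
cv2.imwrite('pics/f8.png',np.hstack([cv2.resize(ti[100:300,170:370],(400,400)),cv2.resize(im,(400,250))if 0 else im[:, 120:520]]))
for n,x,y,lo,hi,R in(('pommel',.601,-.329,.14,.16,.04),('tin',.438,-.351,.05,.06,.05),('knob',.607,-.163,.078,.092,.03)):
    q=P[(P[...,2]>lo)&(P[...,2]<hi)&(np.hypot(P[...,0]-x,P[...,1]-y)<R)];print(n,len(q),np.median(q[:,2]) if len(q) else '',cv2.minAreaRect(q[:,:2].astype(np.float32)*1000) if len(q)>3 else '')
E
```

```text
[ 0.60142752 -0.25036215  0.29398035] 1.0009646391400036 43.65
pommel 1011 0.15070199756431313 ((605.7003784179688, -329.53997802734375), (35.06592559814453, 34.680580139160156), 30.811649322509766)
tin 257 0.05416723152315911 ((450.1011047363281, -360.55328369140625), (68.79224395751953, 37.56949234008789), 52.24439239501953)
knob 771 0.08566511130607418 ((607.6022338867188, -163.14443969726562), (16.05940055847168, 49.3469123840332), 9.716958999633789)
```

View pics/f8.png

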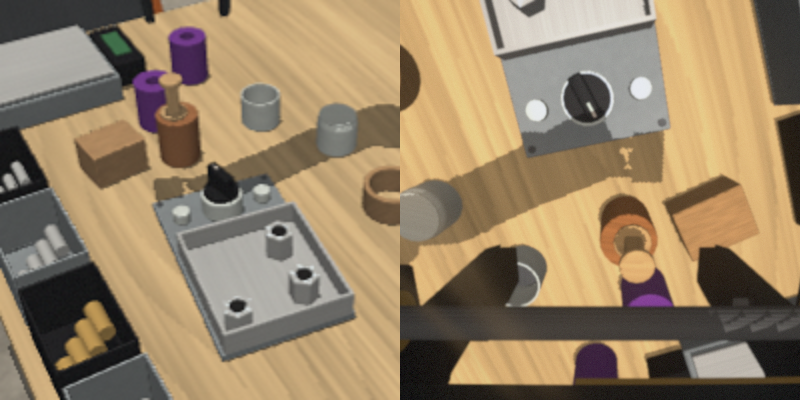

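Three couplings stand in the tray at (280,240), (303,283) and (237,310) in the left half. The brush is upright in the brown stand at (175,110) with its pommel at 151 mm, and the tin is upright at (261,105). The knob still reads about 1.26 rad, so I'm handing in.

```bash
python3 -c "
from plant import r
print(r.finish_job())"
```

```text
the job is handed in; nothing more can be done
None
```

The job is handed in, with no verdict returned. All three couplings found are in the tray, the knob is at about 1.26 rad, both bosses are dabbed with a fresh dip each, and the brush is back upright in its stand with the tin upright.

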